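# Level the kitchen scale, then hold the push gauge on its mark

## Task

Check the kitchen scale: first turn its levelling knob until the scale plate is level (flush with the two index posts), with the push gauge still in its block. Then take the push gauge out of the block, stand it upright with its plunger tip inside the ring marked in the middle of the plate, and press gently, about 3 N (plunger half in), never hard. Finish while still holding the gauge there with that light push, with the scale still level and the other things on the table left where they are.

Things in the scene. Friction and masses are not known exactly. Their poses are not given: they have to be found in the camera images.
- scale: Fixed base of the kitchen scale: grey tray 150 x 300 x 10 mm (x by y), origin on the table. Plate hinge along its x axis at y = +90 mm, 43 mm up; knob at y = -145 mm. Two index posts 14 x 10 x 50 mm at x = +-62, y = -99 mm beside the plate's free edge: level means the plate's top is flush with their tops
- scale_plate (a joint): Slope (rad) of the aluminium plate (150 x 180 x 14 mm, top 50 mm above the table when level) about its hinge: 0 level, positive when the edge by the knob is low. Starts 0.07 to 0.13; range -0.05 to 0.14. Each radian of clockwise knob turn, seen from above, raises the free edge and lowers this by 0.05; it stays where it is left
- knob_grip (a point): Black levelling knob: point on its vertical axis, 81 mm above the table. Grip is an upright bar 40 mm long (this point's x axis), 11 mm thick (y), from 66 to 92 mm above the table, on a disc 40 mm across (59 to 66 mm). Turns about the vertical, friction 0.08 N m; up to 2.6 rad may be needed, in more than one grasp
- scale_mark (a point): Middle of the ring (21 mm across, with a fine cross) engraved in the top of the scale plate, on the plate's top face; z is the plate's normal
- gauge_block: Fixed dark wooden block 75 x 75 x 70 mm in which the push gauge stands, in a vertical through hole 18 mm across at its centre; origin at the centre of its underside. It stands either right or left of the scale; the nut jar is on the other side
- gauge: Push gauge, 0.15 kg, upright in the block; z up along it, origin at the lower end of its sleeve. Sleeve 16 mm across, z = 0 to 30 mm (in the hole); flange 32 mm across, 30 to 36 mm, rests on the block; grey housing 26 x 26 mm, 36 to 96 mm, flats facing x and y: grip those facing y, as a round white dial stands 4 mm proud on the -x flat; cap up to 102 mm
- gauge_plunger (a joint): How far the spring plunger is pushed into the gauge, m: 0 out, 0.014 fully in. Push = 0.56 N + 350 N/m x value, so 3 N at 0.007
- gauge_tip (a point): Centre of the flat end face of the plunger's foot (10 mm across), at z = -34 mm of the gauge when the plunger is out
- nut_jar: Bystander: low glass jar of nuts with a flat lid, 93 mm across, 89 mm high; origin at the centre of its underside
- mug: Bystander: white mug, 93 mm high, behind the scale; origin at the centre of its underside
- lime: Bystander: green lime about 50 mm across, behind the scale; origin at its underside as placed
- red_pot: Bystander: small pot with a red lid, 58 mm across, 50 mm high, right of the scale; origin at the centre of its underside
Things that resemble listed ones, but are neither listed nor needed, are in the scene too. What is shaped like the gauge but blue is not meant.

How it is judged:
By the outcome, as a careful person would: the job done as asked, in the order asked, and still so for the second after the job is handed in, while the arm keeps its last pose, push and grip.
It also fails if it takes over 70 s, if anything falls off the work surface, if the arm or the gripper's body presses on something with over 40 N, if the wrist force passes 120 N, or if a joint passes its speed limit or range.

## Robot

A 6-joint arm with a two-finger parallel gripper is mounted at the origin on a cart in front of the work surface, level with it; the furniture and walls round the work are solid. World frame = base frame: x ahead of the robot, y to its left, z up, the work surface at z = 0. Lengths are in mm, angles in rad, forces in N, time in s.
With the tool pointing down it reaches from about 350 to 775 mm from the base axis. Payload 7.3 kg.
Tool frame: the origin (TCP) lies between the finger pads; the fingertips stand 14 mm ahead of it and the grasp point (between the pads) lies 5 mm behind it; z points along the fingers, y is the line along which they close (so a half turn about z gives the same grasp; the last joint's range is limited). The gripper opens to 92 mm and grips with 3 to 60 N. Pads are 19 mm wide; open, the fingers measure 130 mm over their backs; the gripper's body (75 mm by 190 mm) begins 47 mm behind the grasp point.
Start: joints at [-1.367, 0.342, 1.524, -0, 1.275, -0.146], TCP at [179.945, -493.217, 240.741] pointing down, gripper open.
Joint ranges: [-2.53, 2.53], [-0.77, 2.02], [0.04, 2.7], [-1, 4.14], [0.28, 2.66], [-3.11, 3.11]. Speed limits (rad/s): [2.57, 2.57, 3.14, 3.14, 3.14, 3.14].

## Interface

Orientations are given as [roll, pitch, yaw] about the fixed x, y, z axes, in that order (R = Rz(yaw) Ry(pitch) Rx(roll)).
In Python, from plant import get_obs, cams, close_job gives the robot as it stands. The module is installed in compiled form; this text tells all that it offers.
- The arm moves only by the shell command python3 -m creep 'ROWS'. ROWS is JSON, a list of rows, each an object of numbers: "hand": the opening, from 0 (shut) to 1 (fully open); "tx", "ty", "tz": the shift along the tool's x, y, z in m; "spin": the turn about the tool's z in degrees. In form: [{"hand": .., "tx": .., "ty": .., "tz": .., "spin": ..}, ...]. A call has 1 to 5 rows; each row shifts and turns the commanded pose from where the row before left it, along the tool's axes as they then stand; what a row does not reach is not made up. A row lasts 1/8 s, in which the tool goes at most 62.5 mm and 10.7 degrees, less where a joint would pass 70% of its speed; a pose out of reach is approached as far as the arm can. A call is refused whole if a number of a shift passes 0.0625 or a number of a turn 10.7, either way. A call with a gripper value outside its range is refused whole. The fingers move at their own pace and stop on an object; the grip force is fixed at half the most. Time passes only in rows, so rows that do not move let the fingers close. It gives the time, the measured TCP pose, the force, the opening and the grip force at its end, in the units of the state.
- get_obs(): the state, without advancing time (a new reading comes with each control period).
- cams.capture(name): name is "side" or "top"; returns a dict with "color" (480x640x3 uint8, red, green, blue), "K" (3x3 intrinsics, pixels), "R" (3x3) and "t" (3): a world point X has camera coordinates R X + t. Camera axes: x right, y down, z forward; pixel columns grow to the right and rows downward; lengths in mm; the calibration is good to about 2 mm. A picture is of the moment at which its call begins. There is no depth.
- close_job(): hands the job in; it is judged then, once.
The state is a dict: "time": time; "joint_positions": joint angles; "dq": joint speeds; "tau": joint torques, N m; "tool_pos": TCP position; "tcp_rot": TCP orientation; "contact_force": force on the tool from outside, world axes, zero at the start; "moment": the same for the moment, N m; "grip_width": finger opening in mm; "finger_force": force on a finger pad.
Only numpy, scipy, OpenCV 4.12 (cv2) and the standard library are available. Lean on these libraries where they do the work, as an engineer would, in place of code of your own. Each camera call takes 0.05 s, during which the arm holds its last target. There are 200 camera calls.

## Working session

There is one attempt and no reset: what is moved stays moved. The work goes in short steps, Python scripts to look and compute and a shell command to move; the robot and the scene stay as the last step left them, time stands still between calls to the robot, and variables do not carry over. Pictures are saved under pics/ and viewed, at most 10 in all, crops included, and the job is handed in when it is done.

```bash
mkdir -p pics
python3 - <<'E'
from plant import get_obs,cams
import cv2,numpy as np
o=get_obs()
for k,v in o.items(): print(k,np.round(v,3))
for n in("top","side"):
    c=cams.capture(n); cv2.imwrite(f"pics/{n}0.png",c["color"][:,:,::-1])
    print(n,c["K"].tolist(),np.round(c["R"],4).tolist(),np.round(c["t"],1))
E
```

```text
time 0.0
joint_positions [-1.367  0.343  1.525  0.     1.275 -0.146]
dq [ 0.001 -0.002  0.002 -0.001 -0.001 -0.   ]
tau [-4.0000e-03 -4.3125e+01 -2.4422e+01  7.1000e-02  5.6000e-02 -0.0000e+00]
tool_pos [ 179.882 -492.808  240.031]
tcp_rot [-3.14 -0.    0.35]
contact_force [-0.223  1.013  0.422]
moment [-0.053  0.025  0.047]
finger_force 0.0
grip_width 92.026
top [[458.34885063957887, 0.0, 318.60274175476576], [0.0, 458.34885063957887, 244.46351477153647], [0.0, 0.0, 1.0]] [[0.0112, -0.9998, 0.0159], [-0.9982, -0.0121, -0.0587], [0.0589, -0.0152, -0.9981]] [  -6.7  548.7 1346.1]
side [[471.04141692727177, 0.0, 316.0190410797932], [0.0, 471.04141692727177, 243.2738874899591], [0.0, 0.0, 1.0]] [[0.9988, -0.0482, -0.0017], [-0.0279, -0.5497, -0.8349], [0.0393, 0.834, -0.5504]] [-552.3   83.1 1089.5]
```

View pics/top0.png

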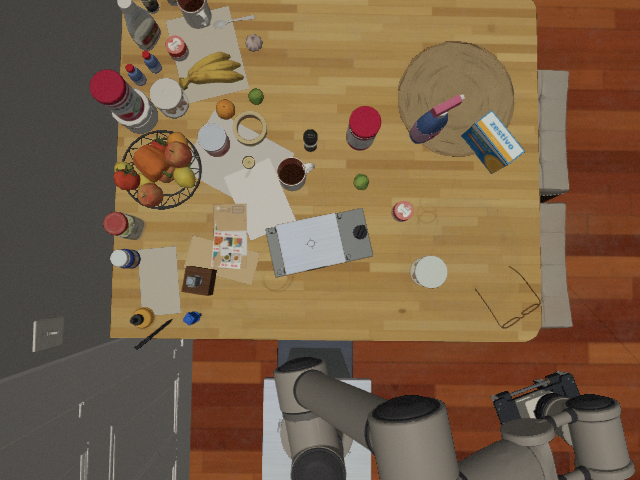

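View pics/side0.png

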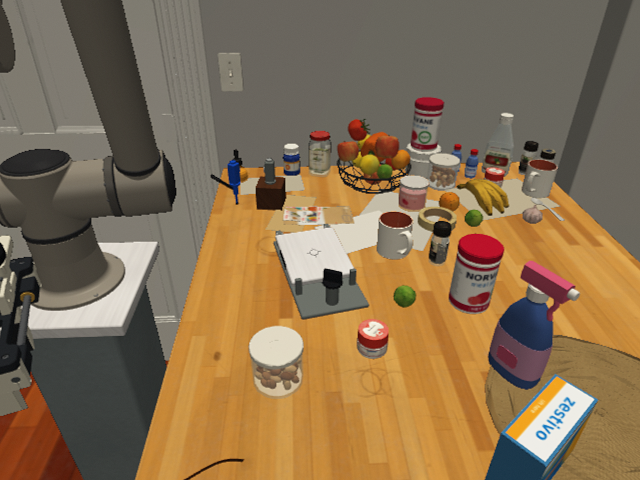

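The top view shows the knob at (360,232), ring (311,244), block with gauge at (199,281), jar (430,271), mug (291,173), lime (361,182) and red pot (403,211). The blue look-alike is at (192,318).

```bash
cat > h.py <<'E'
import numpy as np,cv2
from plant import get_obs,cams
def ray(c,u,v,z):
    R,t,K=map(np.array,(c["R"],c["t"],c["K"]))
    C=-R.T@t; d=R.T@np.linalg.inv(K)@[u,v,1]
    return C+d*(z-C[2])/d[2]
def proj(c,X):
    p=np.array(c["K"])@(np.array(c["R"])@np.array(X)+c["t"]); return p[:2]/p[2]
def crop(c,x0,y0,w,h,s,f):
    cv2.imwrite(f,cv2.resize(c["color"][y0:y0+h,x0:x0+w,::-1],None,fx=s,fy=s,interpolation=cv2.INTER_CUBIC))
E
python3 - <<'E'
from h import *
c=cams.capture("top");s=cams.capture("side")
for n,u,v,z in[("knob",360,232,92),("mark",311,244,47),("block",199,281,70),("jar",430,271,89),("pot",403,211,50),("lime",361,182,25),("mug",291,173,93)]: print(n,ray(c,u,v,z).round())
a=cv2.resize(c["color"][200:290,260:380,::-1],None,fx=5,fy=5,interpolation=2)   # 600x450
b=cv2.resize(c["color"][260:305,175:220,::-1],(200,200),interpolation=2)
d=cv2.resize(s["color"][150:215,245:295,::-1],(200,250),interpolation=2)
im=np.zeros((450,800,3),np.uint8); im[:,:600]=a; im[:200,600:]=b; im[200:,600:]=d
cv2.imwrite("pics/c1.png",im); crop(s,265,220,110,100,7,"pics/s1.png")
E
```

```text
knob [ 581. -115.   92.]
mark [548.  22.  47.]
block [438. 338.  70.]
jar [ 473. -314.   89.]
pot [ 648. -245.   50.]
lime [ 736. -124.   25.]
mug [746.  81.  93.]
```

View pics/c1.png

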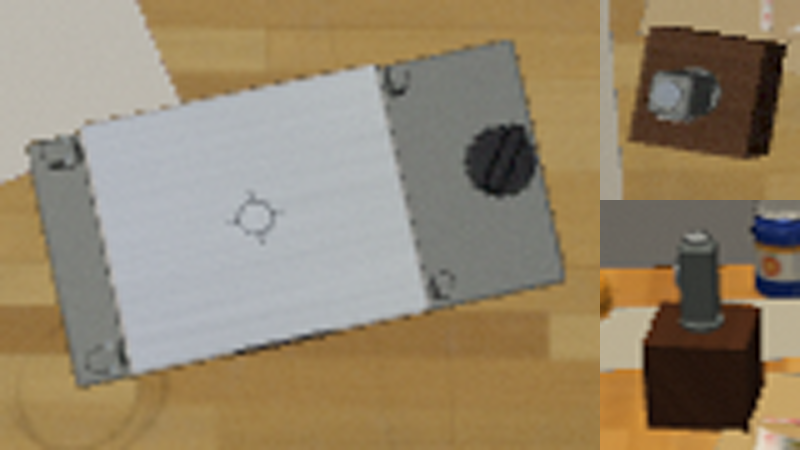

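View pics/s1.png

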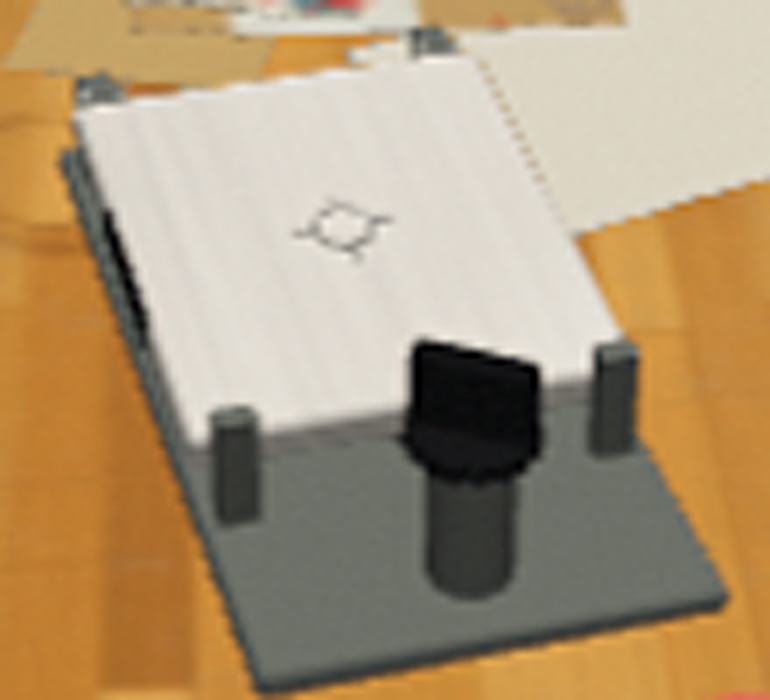

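```bash
python3 - <<'E'
from h import *
c=cams.capture("top");s=cams.capture("side")
T=lambda x,y:(260+x/5,200+y/5); S=lambda x,y:(265+x/7,220+y/7)
# tray corners top view (z=10)
tr=[ray(c,*T(*p),10)[:2] for p in[(28,147),(82,386),(565,282),(513,40)]]
obj=np.array([[75,150],[-75,150],[-75,-150],[75,-150]],float)
A=np.array(tr);ca=A.mean(0);a=(A-ca)[:,0]+1j*(A-ca)[:,1];b=obj[:,0]+1j*obj[:,1]
r=(np.conj(b)@a)/(np.conj(b)@b);psi=np.angle(r);print("tray",ca.round(1),"yaw",psi,"scale",abs(r))
u=r/abs(r); W=lambda x,y:(lambda z:[z.real+ca[0],z.imag+ca[1]])(u*(x+1j*y))
print("knob from tray",W(0,-145),"mark",W(0,0),"knob disc",ray(c,360,232,66),"knob side",)
def tri(p,q):
    M=[];
    for k,(x,y) in((c,p),(s,q)):
        P=np.array(k["K"])@np.c_[k["R"],k["t"]];M+=[x*P[2]-P[0],y*P[2]-P[1]]
    M=np.array(M);return np.linalg.lstsq(M[:,:3],-M[:,3],rcond=None)[0].round(1)
print("edge",tri(T(430,310),S(190,447)),tri(T(378,65),S(628,345)),"mark",tri(T(256,217),S(343,228)))
p,q=ray(s,*S(418,342),92),ray(s,*S(540,366),92);d=q-p;print("bar side",p.round(1),q.round(1),np.degrees(np.arctan2(d[1],d[0])),np.hypot(*d[:2]))
p,q=ray(c,*T(488,182),92),ray(c,*T(514,136),92);d=q-p;print("bar top",np.degrees(np.arctan2(d[1],d[0])))
E
python3 -m creep '[{"tx":0.05,"ty":-0.022},{"tx":0.05,"ty":-0.022},{"tx":0.05,"ty":-0.022},{"tx":0.05,"ty":-0.022},{"tx":0.05,"ty":-0.022}]'
python3 -m creep '[{"tx":0.05,"ty":-0.022},{"tx":0.05,"ty":-0.022},{"tx":0.05,"ty":-0.022},{"tx":0.05,"ty":-0.022},{"tx":0.05,"ty":-0.022}]'
python3 -m creep '[{"spin":-10.7},{"spin":-10.7},{"spin":-10.7},{"spin":-10.7},{"spin":-10.7}]'
python3 -m creep '[{"spin":-10.7},{"spin":-10.7},{"spin":-10.7},{"spin":-10.7},{"spin":-10.7}]'
```

```text
tray [554.6  -3.1] yaw 0.22723016316513853 scale 0.9857836294688105
knob from tray [np.float64(587.283605879427), np.float64(-144.35584838586004)] mark [np.float64(554.618041343949), np.float64(-3.0832010206374747)] knob disc [ 583.14432717 -118.00876245   66.        ] knob side
edge [497.2 -81.1  30.5] [638.7 -48.6  40.8] mark [549.7  21.7  40.6]
bar side [ 565.5 -112.9   92. ] [ 600.1 -126.4   92. ] -21.242081500013146 37.14381655130632
bar top -29.00360239066521invalid input at $[0]: expected keys hand, tx, ty, tz, spin
invalid input at $[0]: expected keys hand, tx, ty, tz, spin
invalid input at $[0]: expected keys hand, tx, ty, tz, spin
invalid input at $[0]: expected keys hand, tx, ty, tz, spin
```

```bash
python3 -m creep '[{"hand":1,"tx":0.05,"ty":-0.022,"tz":0,"spin":0},{"hand":1,"tx":0.05,"ty":-0.022,"tz":0,"spin":0},{"hand":1,"tx":0.05,"ty":-0.022,"tz":0,"spin":0},{"hand":1,"tx":0.05,"ty":-0.022,"tz":0,"spin":0},{"hand":1,"tx":0.05,"ty":-0.022,"tz":0,"spin":0}]'
python3 -m creep '[{"hand":1,"tx":0.05,"ty":-0.022,"tz":0,"spin":0},{"hand":1,"tx":0.05,"ty":-0.022,"tz":0,"spin":0},{"hand":1,"tx":0.05,"ty":-0.022,"tz":0,"spin":0},{"hand":1,"tx":0.05,"ty":-0.022,"tz":0,"spin":0},{"hand":1,"tx":0.05,"ty":-0.022,"tz":0,"spin":0}]'
python3 -m creep '[{"hand":0.6,"tx":0,"ty":0,"tz":0,"spin":-10.7},{"hand":0.6,"tx":0,"ty":0,"tz":0,"spin":-10.7},{"hand":0.6,"tx":0,"ty":0,"tz":0,"spin":-10.7},{"hand":0.6,"tx":0,"ty":0,"tz":0,"spin":-10.7},{"hand":0.6,"tx":0,"ty":0,"tz":0,"spin":-10.7}]'
python3 -m creep '[{"hand":0.6,"tx":0,"ty":0,"tz":0,"spin":-10.7},{"hand":0.6,"tx":0,"ty":0,"tz":0,"spin":-10.7},{"hand":0.6,"tx":0,"ty":0,"tz":0,"spin":-10.7},{"hand":0.6,"tx":0,"ty":0,"tz":0,"spin":-10.7},{"hand":0.6,"tx":0,"ty":0,"tz":0,"spin":-10.7}]'
```

```text
time: 0.92
tool_pos: [378.2, -302.9, 240.9]
tcp_rot: [3.141, -0.0, 0.35]
contact_force: [0.7, 1.0, 0.2]
grip_width: 92.2
finger_force: 0.0
time: 1.55
tool_pos: [575.4, -113.7, 240.7]
tcp_rot: [3.141, 0.0, 0.35]
contact_force: [1.4, -0.3, 0.0]
grip_width: 91.8
finger_force: 0.0
time: 2.17
tool_pos: [574.2, -115.1, 240.6]
tcp_rot: [-3.141, 0.0, 1.29]
contact_force: [0.1, -0.4, -0.0]
grip_width: 55.1
finger_force: 0.0
time: 2.8
tool_pos: [574.2, -115.1, 240.6]
tcp_rot: [-3.141, -0.0, 2.223]
contact_force: [0.2, -0.0, 0.1]
grip_width: 54.9
finger_force: 0.0
```

```bash
python3 -m creep '[{"hand":0.6,"tx":0,"ty":0,"tz":0,"spin":-9.2},{"hand":0.6,"tx":0,"ty":0,"tz":0,"spin":-9.2},{"hand":0.6,"tx":0,"ty":0,"tz":0,"spin":-9},{"hand":0.6,"tx":-0.0096,"ty":0.0006,"tz":0.04,"spin":0},{"hand":0.5,"tx":0,"ty":0,"tz":0.05,"spin":0}]'
python3 -m creep '[{"hand":0.5,"tx":0,"ty":0,"tz":0.04,"spin":0},{"hand":0.5,"tx":0,"ty":0,"tz":0.02,"spin":0},{"hand":0.5,"tx":0,"ty":0,"tz":0.0075,"spin":0},{"hand":0.5,"tx":0,"ty":0,"tz":0,"spin":0}]'
python3 - <<'E'
from h import *
c=cams.capture("top");s=cams.capture("side")
a=cv2.resize(c["color"][190:270,320:400,::-1],(400,400),interpolation=2)
b=cv2.resize(s["color"][230:310,290:370,::-1],(400,400),interpolation=2)
cv2.imwrite("pics/g1.png",np.hstack([a,b]))
E
```

```text
time: 3.42
tool_pos: [584.3, -119.3, 150.7]
tcp_rot: [3.141, 0.004, 2.695]
contact_force: [1.2, -0.4, -0.8]
grip_width: 49.1
finger_force: 0.0
time: 3.92
tool_pos: [583.3, -118.8, 83.3]
tcp_rot: [-3.142, 0.0, 2.696]
contact_force: [-0.7, -0.3, 0.9]
grip_width: 45.5
finger_force: 0.0
```

View pics/g1.png

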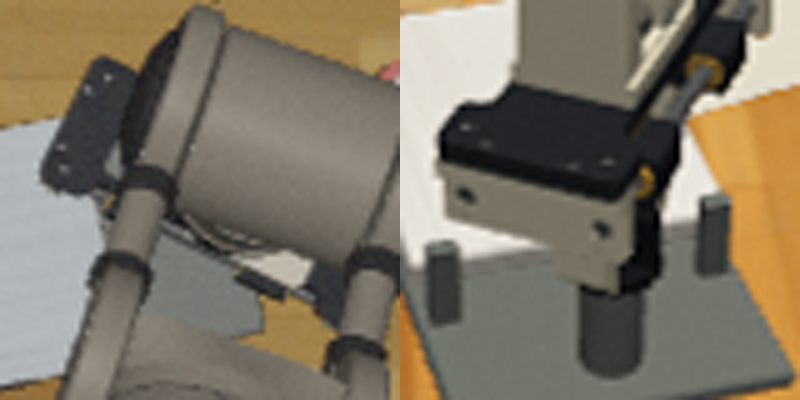

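The fingers straddle the knob, so I'll close and turn.

```bash
python3 -m creep '[{"hand":0,"tx":0,"ty":0,"tz":0,"spin":0},{"hand":0,"tx":0,"ty":0,"tz":0,"spin":0},{"hand":0,"tx":0,"ty":0,"tz":0,"spin":0},{"hand":0,"tx":0,"ty":0,"tz":0,"spin":0}]'
python3 -c "
from plant import get_obs
o=get_obs();print(o['contact_force'],o['moment'],o['grip_width'])"
python3 -m creep '[{"hand":0,"tx":0,"ty":0,"tz":0,"spin":8},{"hand":0,"tx":0,"ty":0,"tz":0,"spin":8},{"hand":0,"tx":0,"ty":0,"tz":0,"spin":8},{"hand":0,"tx":0,"ty":0,"tz":0,"spin":8},{"hand":0,"tx":0,"ty":0,"tz":0,"spin":8}]'
python3 -m creep '[{"hand":0,"tx":0,"ty":0,"tz":0,"spin":8},{"hand":0,"tx":0,"ty":0,"tz":0,"spin":8},{"hand":0,"tx":0,"ty":0,"tz":0,"spin":8},{"hand":0,"tx":0,"ty":0,"tz":0,"spin":8},{"hand":0,"tx":0,"ty":0,"tz":0,"spin":8}]'
python3 - <<'E'
from h import *
print(get_obs()["moment"],get_obs()["tool_pos"])
s=cams.capture("side");crop(s,265,220,110,85,7,"pics/s2.png")
E
```

```text
time: 4.53
tool_pos: [584.1, -117.5, 83.5]
tcp_rot: [3.139, 0.001, 2.695]
contact_force: [7.1, 10.2, -3.3]
grip_width: 10.6
finger_force: 30.3
[ 7.09076667 10.24560935 -3.28067936] [ 1.54594428 -1.01225876  0.03284385] 10.608713574712267
time: 5.15
tool_pos: [583.7, -117.9, 83.4]
tcp_rot: [3.14, -0.0, 1.993]
contact_force: [1.7, 3.0, 0.8]
grip_width: 10.8
finger_force: 30.0
time: 5.78
tool_pos: [583.0, -117.9, 83.4]
tcp_rot: [-3.141, -0.001, 1.295]
contact_force: [-0.7, 3.3, 2.8]
grip_width: 10.5
finger_force: 30.0
[0.56387303 0.11288005 0.13978219] [ 583.01252023 -117.94056461   83.41121707]
```

View pics/s2.png

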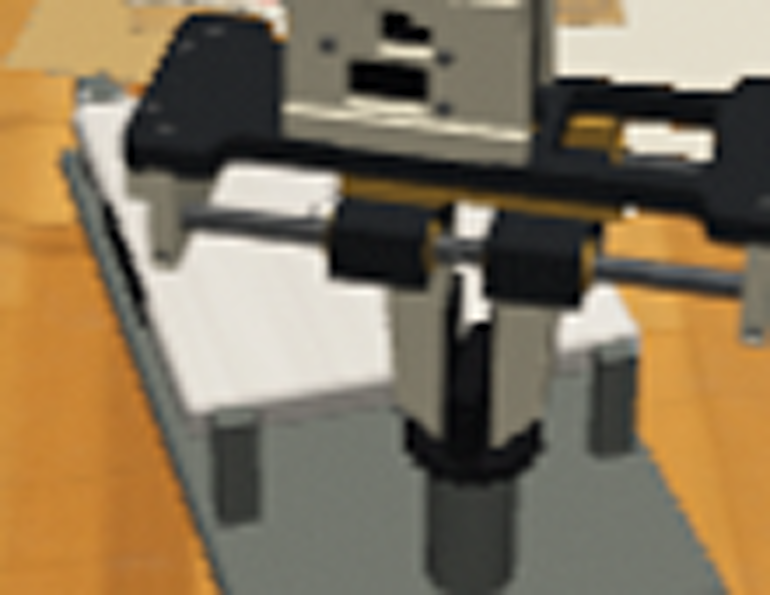

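Run:
```python
from h import *
s=cams.capture("side")
psi=0.23;o=np.array([550,22.])
o=np.array([583.2,-118.])-145*np.array([np.sin(psi),-np.cos(psi)]);print(o)
def W(x,y,z): return [o[0]+x*np.cos(psi)-y*np.sin(psi),o[1]+x*np.sin(psi)+y*np.cos(psi),z]
C=lambda X:((proj(s,X)-[265,220])*7).round(1)
for n,p in[("mark",(0,0,50)),("postL",(-62,-99,50)),("postR",(62,-99,50)),("postLfrontbottom",(-62,-104,10))]:print(n,C(W(*p)))
for th in(0,.02,.04,.07,.1):
    z=50-180*th
    print(th,[C(W(x,-90,z)).tolist() for x in(-75,-62,62,75)], "mark",C(W(0,0,50-90*th)),"hinge",C(W(-75,90,50)),C(W(75,90,50)))
```

```text
[550.14325909  23.18162728]
mark [345.3 202.4]
postL [238.2 408. ]
postR [620.4 341.2]
postLfrontbottom [244.9 519.4]
0 [[190.0, 397.9], [231.1, 390.8], [610.8, 324.9], [649.4, 318.2]] mark [345.3 202.4] hinge [70.1 97.5] [477.3  36.2]
0.02 [[190.4, 407.2], [231.3, 400.1], [610.3, 334.1], [648.8, 327.4]] mark [345.3 206.8] hinge [70.1 97.5] [477.3  36.2]
0.04 [[190.7, 416.5], [231.6, 409.3], [609.8, 343.2], [648.3, 336.5]] mark [345.3 211.3] hinge [70.1 97.5] [477.3  36.2]
0.07 [[191.2, 430.3], [232.0, 423.1], [609.2, 356.8], [647.5, 350.1]] mark [345.3 217.9] hinge [70.1 97.5] [477.3  36.2]
0.1 [[191.7, 444.1], [232.4, 436.9], [608.5, 370.4], [646.7, 363.6]] mark [345.4 224.6] hinge [70.1 97.5] [477.3  36.2]
```

```bash
python3 -m creep '[{"hand":0,"tx":0,"ty":0,"tz":0,"spin":7},{"hand":0,"tx":0,"ty":0,"tz":0,"spin":7},{"hand":0,"tx":0,"ty":0,"tz":0,"spin":6},{"hand":0,"tx":0,"ty":0,"tz":0,"spin":0},{"hand":0.4,"tx":0,"ty":0,"tz":0,"spin":0}]'
python3 -m creep '[{"hand":0.5,"tx":0,"ty":0,"tz":0,"spin":0},{"hand":0.5,"tx":0,"ty":0,"tz":0,"spin":0},{"hand":0.5,"tx":0,"ty":0,"tz":-0.03,"spin":0},{"hand":0.5,"tx":0,"ty":0,"tz":-0.06,"spin":0},{"hand":0.5,"tx":0,"ty":0,"tz":-0.06,"spin":0}]'
python3 -m creep '[{"hand":0.5,"tx":0,"ty":0,"tz":-0.06,"spin":0},{"hand":0.5,"tx":0,"ty":0,"tz":-0.06,"spin":0},{"hand":0.5,"tx":0,"ty":0,"tz":-0.06,"spin":0}]'
python3 - <<'E'
from h import *
s=cams.capture("side");crop(s,265,220,110,85,7,"pics/s3.png");cv2.imwrite("pics/side3.png",s["color"][:,:,::-1])
E
```

```text
time: 6.5
tool_pos: [583.2, -118.9, 83.2]
tcp_rot: [3.141, 0.0, 0.953]
contact_force: [-0.4, 0.3, 0.4]
grip_width: 16.5
finger_force: 0.0
time: 7.12
tool_pos: [582.9, -118.9, 234.6]
tcp_rot: [-3.141, 0.0, 0.951]
contact_force: [1.5, -0.2, -0.5]
grip_width: 46.0
finger_force: 0.0
time: 7.5
tool_pos: [582.8, -118.8, 415.4]
tcp_rot: [3.141, 0.0, 0.951]
contact_force: [1.8, -0.7, -0.6]
grip_width: 46.0
finger_force: 0.0
```

View pics/s3.png

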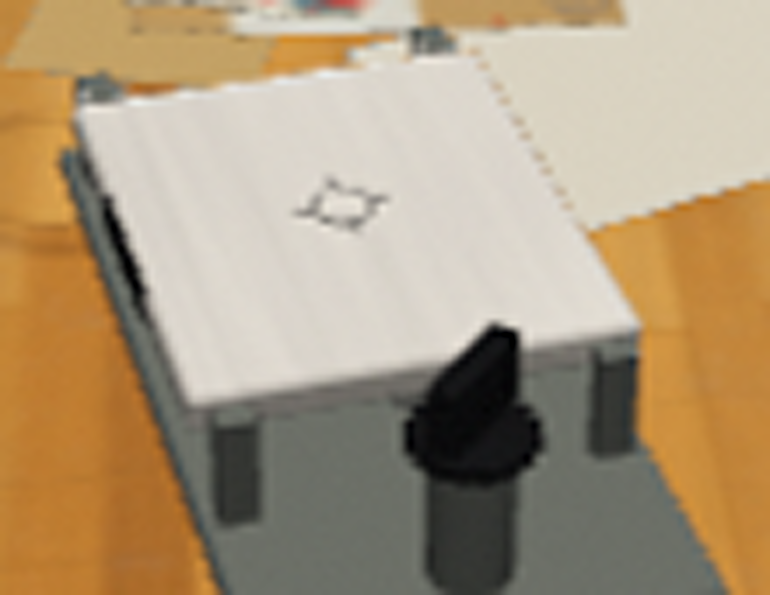

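Run:
```python
from h import *
s=cams.capture("side");g=s["color"].astype(float).mean(2)
psi=0.23;o=np.array([550.1,23.2])
def W(x,y,z): return [o[0]+x*np.cos(psi)-y*np.sin(psi),o[1]+x*np.sin(psi)+y*np.cos(psi),z]
for n,cols,r0,x in(("L",range(296,303),273,-62),("R",range(350,356),263,62)):
    print(n,"rows",r0); 
    for u in cols: print(u,g[r0:r0+13,u].astype(int))
    for th in(-.01,0,.01,.02,.03): print(th,"edge",[proj(s,W(x+d,-90,50-180*th)).round(2).tolist() for d in(-6,6)],"top front",[proj(s,W(x+d,-104,50)).round(2).tolist() for d in(-6,6)],"back",proj(s,W(x,-94,50)).round(2))
```

```text
L rows 273
296 [215 215 213 190 140  99 107  95  51  49  49  47  49]
297 [213 214 211 188 131 108 107 100  51  51  53  51  54]
298 [210 210 205 180 124 110 107  94  46  49  53  52  52]
299 [212 209 196 167 112 108 108  87  47  53  52  51  52]
300 [213 211 195 157 104 104 108  80  49  52  51  49  50]
301 [212 212 192 148 101 100  89  73  62  62  63  60  61]
302 [213 211 189 138 105 103  86  92  93  92  92  93  93]
-0.01 edge [[295.26, 275.63], [300.67, 274.69]] top front [[296.86, 280.14], [302.31, 279.18]] back [298.44 276.91]
0 edge [[295.29, 276.29], [300.68, 275.36]] top front [[296.86, 280.14], [302.31, 279.18]] back [298.44 276.91]
0.01 edge [[295.31, 276.96], [300.7, 276.02]] top front [[296.86, 280.14], [302.31, 279.18]] back [298.44 276.91]
0.02 edge [[295.33, 277.62], [300.71, 276.68]] top front [[296.86, 280.14], [302.31, 279.18]] back [298.44 276.91]
0.03 edge [[295.35, 278.28], [300.73, 277.34]] top front [[296.86, 280.14], [302.31, 279.18]] back [298.44 276.91]
R rows 263
350 [219 219 219 215 187 134 105  74  54  39  41  41  43]
351 [218 219 219 211 181 125 115 105  82  46  52  53  53]
352 [218 218 218 206 171 113 110 106  81  49  52  50  52]
353 [218 222 218 201 159  95 105 104  70  50  51  52  52]
354 [194 210 219 197 150 100 109 100  55  49  50  49  49]
355 [153 174 199 192 132 104 107 104  46  54  59  59  57]
-0.01 edge [[349.71, 266.2], [354.82, 265.32]] top front [[351.8, 270.49], [356.95, 269.59]] back [352.84 267.44]
0 edge [[349.67, 266.86], [354.78, 265.97]] top front [[351.8, 270.49], [356.95, 269.59]] back [352.84 267.44]
0.01 edge [[349.64, 267.51], [354.75, 266.63]] top front [[351.8, 270.49], [356.95, 269.59]] back [352.84 267.44]
0.02 edge [[349.61, 268.17], [354.71, 267.28]] top front [[351.8, 270.49], [356.95, 269.59]] back [352.84 267.44]
0.03 edge [[349.58, 268.82], [354.68, 267.93]] top front [[351.8, 270.49], [356.95, 269.59]] back [352.84 267.44]
```

Run:
```python
from h import *
s=cams.capture("side");g=s["color"].astype(float).mean(2)
psi=0.23;o=np.array([550.1,23.2])
def W(x,y,z): return [o[0]+x*np.cos(psi)-y*np.sin(psi),o[1]+x*np.sin(psi)+y*np.cos(psi),z]
for u in(306,310,314): print(u,g[269:284,u].astype(int))
for u in(344,347): print(u,g[263:278,u].astype(int))
def cross(u,r0,r1,lv):
    p=g[r0:r1,u]; i=np.argmax(p<lv); return r0+i-1+(p[i-1]-lv)/(p[i-1]-p[i])
def edge(u,a):  # white->face, 50% between white and min face
    r=range(a,a+15); p=g[a:a+15,u]; w=np.median(p[:3]); return w
us=list(range(304,320))+list(range(342,349))
e=[]
for u in us:
    f=277-(u-298)*0.168; a=int(f)-6; w=np.median(g[a:a+4,u]); F=np.median(g[int(f)+2:int(f)+5,u]); e.append(cross(u,a,a+12,(w+F)/2))
e=np.array(e);k=np.polyfit(us,e,1);print("edge line",k,"res",(e-np.polyval(k,us)).round(2))
for n,us2,a,x in(("L",range(297,301),278,-62),("R",range(351,355),268,62)):
    f=[cross(u,a,a+7,80) for u in us2];kf=np.mean(f)
    d=kf-np.polyval(k,np.mean(us2))
    pf=[proj(s,W(x+q,-104,50)) for q in(-6,6)];pe=[proj(s,W(q,-90,50)) for q in(-75,75)]
    L=lambda P,u:P[0][1]+(u-P[0][0])*(P[1][1]-P[0][1])/(P[1][0]-P[0][0])
    u=np.mean(us2); d0=L(pf,u)-L(pe,u)
    print(n,"gap",d,"level gap",d0,"theta",(d0-d)/66.3)
```

```text
306 [210 211 213 215 215 200 158 107 109 106  98 107 107 106 107]
310 [210 211 212 211 202 171 115 107 106  99 107 107 107 106 106]
314 [213 214 213 210 185 135 107 106 105 108 107 107 107 108 108]
344 [217 218 217 218 213 186 137 115 107 101 108 107 106 108 108]
347 [216 216 217 217 201 164 116 113 107  96 108 108 107 108 108]
edge line [-1.69609536e-01  3.26842256e+02] res [-0.02  0.03  0.05  0.03  0.   -0.04 -0.03  0.03  0.04 -0.06 -0.08 -0.04
  0.06  0.08 -0.03 -0.03 -0.04 -0.01 -0.01 -0.01  0.08  0.06 -0.06]
L gap 4.015248839520893 level gap 4.113058675704508 theta 0.0014752614808991645
R gap 3.759902704640524 level gap 4.002049877226796 theta 0.0036522952124626185
```

Run:
```python
from h import *
c=cams.capture("top");s=cams.capture("side")
a=cv2.resize(c["color"][262:302,178:218,::-1],(400,400),interpolation=2)
b=cv2.resize(s["color"][153:193,250:290,::-1],(400,400),interpolation=2)
cv2.imwrite("pics/g2.png",np.hstack([a,b]))
```

```text
(no output)
```

View pics/g2.png

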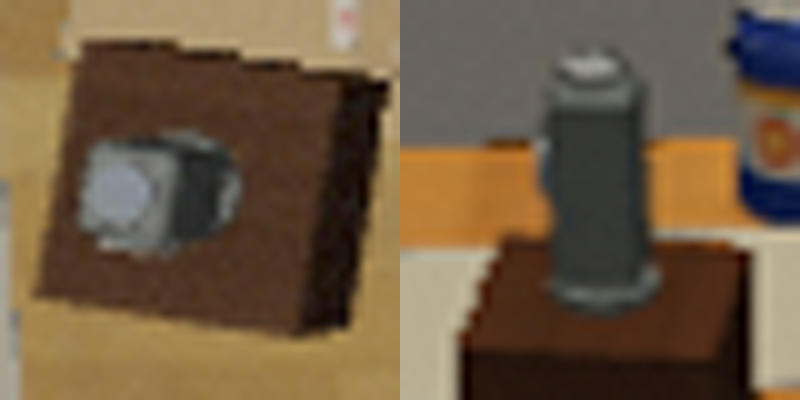

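Run:
```python
from h import *
c=cams.capture("top");s=cams.capture("side")
print("block",ray(c,196.9-.5,280.5-.5,70),"cap top",ray(c,189.7,280.3,142),"cap side",ray(s,268.3,159,142),"flange side",ray(s,269.8,181,73))
print(get_obs()["tool_pos"],get_obs()["tcp_rot"])
psi=.23
for X in([550.1,23.2,50],): print("mark proj top",proj(c,X))
g=cv2.cvtColor(c["color"],cv2.COLOR_RGB2GRAY)[232:256,298:324]; b=cv2.morphologyEx(g,cv2.MORPH_BLACKHAT,np.ones((7,7),np.uint8)); b[b<12]=0
for n,k,img,(x0,y0) in(("top",c,0,(299,232)),("side",s,0,(305,241))):
    g=cv2.cvtColor(k["color"],cv2.COLOR_RGB2GRAY)[y0:y0+24,x0:x0+24]; b=cv2.morphologyEx(g,cv2.MORPH_BLACKHAT,np.ones((9,9),np.uint8)).astype(float); b[b<15]=0
    ys,xs=np.nonzero(b); m=((xs.min()+xs.max())/2+x0,(ys.min()+ys.max())/2+y0); w=(np.average(xs,weights=b[ys,xs])+x0,np.average(ys,weights=b[ys,xs])+y0)
    print(n,m,w,ray(k,*w,50),len(xs))
```

```text
block [440.7072966  345.20483481  70.        ] cap top [441.25039044 345.11068982 142.        ] cap side [436.46619128 340.3673828  142.        ] flange side [436.69858533 343.39643389  73.        ]
[ 582.83405582 -118.76216125  411.26556079] [-3.13820684e+00  1.14923062e-03  9.50230700e-01]
mark proj top [310.69341575 243.22899125]
top (np.float64(310.5), np.float64(243.0)) (np.float64(310.4029990627929), np.float64(242.85660731021557)) [551.17084156  24.0545886   50.        ] 30
side (np.float64(313.0), np.float64(249.0)) (np.float64(313.36395061728393), np.float64(249.28592592592594)) [547.82676894  21.73091056  50.        ] 45
```

```bash
python3 -m creep '[{"hand":0.7,"tx":0,"ty":0,"tz":0.03,"spin":10.5},{"hand":0.7,"tx":0,"ty":0,"tz":0.03,"spin":10.5},{"hand":0.7,"tx":0,"ty":0,"tz":0.03,"spin":10.5},{"hand":0.7,"tx":0,"ty":0,"tz":0.03,"spin":10.5},{"hand":0.7,"tx":0,"ty":0,"tz":0.03,"spin":10.5}]'
python3 -m creep '[{"hand":0.7,"tx":0,"ty":0,"tz":0,"spin":10.4},{"hand":0.7,"tx":-0.0233,"ty":-0.0485,"tz":0,"spin":0},{"hand":0.7,"tx":-0.0233,"ty":-0.0485,"tz":0,"spin":0},{"hand":0.7,"tx":-0.0233,"ty":-0.0485,"tz":0,"spin":0},{"hand":0.7,"tx":-0.0233,"ty":-0.0485,"tz":0,"spin":0}]'
python3 -m creep '[{"hand":0.7,"tx":-0.0233,"ty":-0.0485,"tz":0,"spin":0},{"hand":0.7,"tx":-0.0233,"ty":-0.0485,"tz":0,"spin":0},{"hand":0.7,"tx":-0.0233,"ty":-0.0485,"tz":0,"spin":0},{"hand":0.7,"tx":-0.0233,"ty":-0.0485,"tz":0,"spin":0},{"hand":0.7,"tx":-0.0233,"ty":-0.0485,"tz":0,"spin":0}]'
python3 -m creep '[{"hand":0.7,"tx":0,"ty":0,"tz":0.04,"spin":0},{"hand":0.7,"tx":0,"ty":0,"tz":0.04,"spin":0},{"hand":0.7,"tx":0,"ty":0,"tz":0,"spin":0}]'
```

```text
time: 8.48
tool_pos: [582.3, -118.5, 260.6]
tcp_rot: [-3.141, 0.003, 0.028]
contact_force: [0.0, 0.5, -0.5]
grip_width: 64.6
finger_force: 0.0
time: 9.1
tool_pos: [518.1, 88.3, 261.8]
tcp_rot: [3.141, 0.003, -0.148]
contact_force: [0.6, 0.2, -0.1]
grip_width: 64.5
finger_force: 0.0
time: 9.72
tool_pos: [438.6, 345.0, 261.7]
tcp_rot: [3.14, 0.002, -0.148]
contact_force: [0.6, -0.4, 0.3]
grip_width: 64.3
finger_force: 0.0
time: 10.1
tool_pos: [437.5, 342.6, 179.3]
tcp_rot: [3.136, 0.007, -0.147]
contact_force: [0.6, -0.4, 1.0]
grip_width: 64.5
finger_force: 0.0
```

```bash
python3 -m creep '[{"hand":0.7,"tx":0.0018,"ty":-0.0015,"tz":0.03,"spin":0},{"hand":0.7,"tx":0,"ty":0,"tz":0.03,"spin":0},{"hand":0.7,"tx":0,"ty":0,"tz":0.018,"spin":0},{"hand":0.7,"tx":0,"ty":0,"tz":0,"spin":0},{"hand":0.7,"tx":0,"ty":0,"tz":0,"spin":0}]'
python3 -m creep '[{"hand":0,"tx":0,"ty":0,"tz":0,"spin":0},{"hand":0,"tx":0,"ty":0,"tz":0,"spin":0},{"hand":0,"tx":0,"ty":0,"tz":0,"spin":0},{"hand":0,"tx":0,"ty":0,"tz":0,"spin":0},{"hand":0,"tx":0,"ty":0,"tz":0,"spin":0}]'
python3 -c "
from plant import get_obs
o=get_obs();print(o['tool_pos'],o['tcp_rot'],o['contact_force'],o['moment'],o['grip_width'])"
```

```text
time: 10.72
tool_pos: [442.9, 345.4, 106.7]
tcp_rot: [-3.14, -0.002, -0.148]
contact_force: [-0.2, 0.3, 0.8]
grip_width: 64.4
finger_force: 0.0
time: 11.35
tool_pos: [442.0, 345.1, 105.2]
tcp_rot: [-3.142, -0.0, -0.148]
contact_force: [-0.9, 1.3, 0.4]
grip_width: 25.9
finger_force: 30.0
[442.00929199 345.09072819 105.24309258] [-3.14153889e+00 -1.24147131e-04 -1.47609492e-01] [-0.91354731  1.25437599  0.44678854] [0.0752701  0.10178296 0.02497828] 25.89336976569447
```

```bash
python3 -m creep '[{"hand":0,"tx":0,"ty":0,"tz":-0.01,"spin":0},{"hand":0,"tx":0,"ty":0,"tz":-0.02,"spin":0},{"hand":0,"tx":0,"ty":0,"tz":-0.03,"spin":0},{"hand":0,"tx":0,"ty":0,"tz":-0.03,"spin":0},{"hand":0,"tx":0,"ty":0,"tz":-0.03,"spin":0}]'
python3 -m creep '[{"hand":0,"tx":0,"ty":0,"tz":-0.01,"spin":0},{"hand":0,"tx":0,"ty":0,"tz":0,"spin":0},{"hand":0,"tx":0,"ty":0,"tz":0,"spin":0},{"hand":0,"tx":0,"ty":0,"tz":0,"spin":0}]'
python3 -c "
from plant import get_obs
import numpy as np
o=get_obs();p=o['tool_pos'];y=o['tcp_rot'][2];print(p,o['contact_force'])
d=np.array([550,23])-p[:2];print('tx',d@[np.cos(y),np.sin(y)],'ty',d@[np.sin(y),-np.cos(y)])"
```

```text
time: 11.98
tool_pos: [441.7, 344.8, 226.6]
tcp_rot: [3.141, 0.0, -0.148]
contact_force: [1.0, 0.8, -1.6]
grip_width: 25.5
finger_force: 30.0
time: 12.48
tool_pos: [441.6, 344.8, 234.0]
tcp_rot: [3.14, 0.002, -0.148]
contact_force: [-0.5, 0.6, -1.3]
grip_width: 26.1
finger_force: 30.0
[441.56300959 344.75505406 233.95201891] [-0.54901934  0.61232841 -1.31790441]
tx 154.59111198947693 ty 302.3019745191506
```

```bash
python3 -m creep '[{"hand":0,"tx":0.0155,"ty":0.0302,"tz":0,"spin":0},{"hand":0,"tx":0.0155,"ty":0.0302,"tz":0,"spin":0},{"hand":0,"tx":0.0155,"ty":0.0302,"tz":0,"spin":0},{"hand":0,"tx":0.0155,"ty":0.0302,"tz":0,"spin":0},{"hand":0,"tx":0.0155,"ty":0.0302,"tz":0,"spin":0}]'
python3 -m creep '[{"hand":0,"tx":0.0155,"ty":0.0302,"tz":0,"spin":0},{"hand":0,"tx":0.0155,"ty":0.0302,"tz":0,"spin":0},{"hand":0,"tx":0.0155,"ty":0.0302,"tz":0,"spin":0},{"hand":0,"tx":0.0155,"ty":0.0302,"tz":0,"spin":0},{"hand":0,"tx":0.0155,"ty":0.0302,"tz":0,"spin":0}]'
python3 -m creep '[{"hand":0,"tx":0,"ty":0,"tz":0.03,"spin":0},{"hand":0,"tx":0,"ty":0,"tz":0.03,"spin":0},{"hand":0,"tx":0,"ty":0,"tz":0.015,"spin":0},{"hand":0,"tx":0,"ty":0,"tz":0,"spin":0},{"hand":0,"tx":0,"ty":0,"tz":0,"spin":0}]'
python3 - <<'E'
from h import *
o=get_obs();print(o['tool_pos'],o['contact_force'],o['moment'])
c=cams.capture("top");s=cams.capture("side")
a=cv2.resize(c["color"][215:265,285:335,::-1],(400,400),interpolation=2)
b=cv2.resize(s["color"][205:265,285:345,::-1],(400,400),interpolation=2)
cv2.imwrite("pics/p1.png",np.hstack([a,b]))
p=o['tool_pos']
print("tip pred",proj(s,p-[0,0,99.2]),"mark",proj(s,[550,23,50]))
E
```

```text
time: 13.1
tool_pos: [496.5, 183.2, 234.5]
tcp_rot: [3.141, 0.001, -0.148]
contact_force: [-0.3, 1.3, -1.7]
grip_width: 25.6
finger_force: 30.0
time: 13.72
tool_pos: [550.9, 22.4, 234.5]
tcp_rot: [3.141, 0.001, -0.148]
contact_force: [-0.6, 0.1, -2.1]
grip_width: 25.9
finger_force: 30.0
time: 14.35
tool_pos: [551.6, 23.6, 161.2]
tcp_rot: [3.142, -0.002, -0.147]
contact_force: [0.9, -0.4, -1.6]
grip_width: 26.1
finger_force: 30.0
[551.57923933  23.59582493 161.21661358] [ 0.9000278  -0.3774592  -1.59586747] [ 0.03646688  0.08935646 -0.01627206]
tip pred [314.91451048 244.51839719] mark [314.26780597 248.95577699]
```

View pics/p1.png

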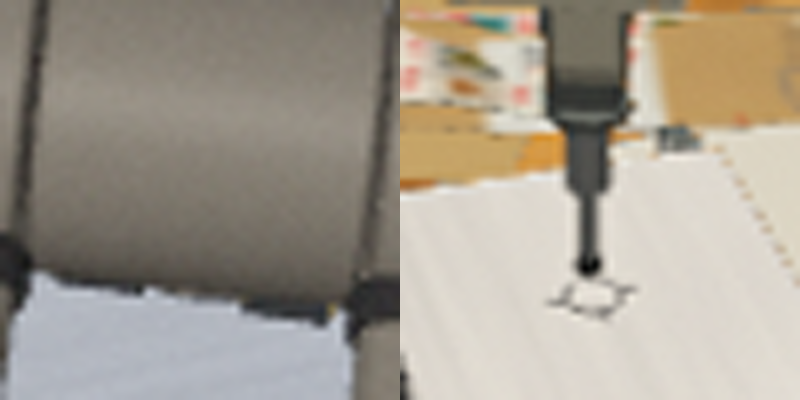

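```bash
cat > avg.py <<'E'
from h import *
F=[];P=[]
for i in range(6): s=cams.capture("side");o=get_obs();F.append(o['contact_force']);P.append(o['tool_pos'])
print("avg F",np.mean(F,0).round(2),"sd",np.std(F,0).round(2),"P",np.mean(P,0).round(2))
E
python3 -m creep '[{"hand":0,"tx":0.0018,"ty":-0.0003,"tz":0.003,"spin":0},{"hand":0,"tx":0,"ty":0,"tz":0.003,"spin":0},{"hand":0,"tx":0,"ty":0,"tz":0,"spin":0}]'; python3 avg.py
python3 -m creep '[{"hand":0,"tx":0,"ty":0,"tz":0.003,"spin":0},{"hand":0,"tx":0,"ty":0,"tz":0.003,"spin":0},{"hand":0,"tx":0,"ty":0,"tz":0.002,"spin":0},{"hand":0,"tx":0,"ty":0,"tz":0,"spin":0}]'; python3 avg.py
python3 -m creep '[{"hand":0,"tx":0,"ty":0,"tz":0.002,"spin":0},{"hand":0,"tx":0,"ty":0,"tz":0,"spin":0},{"hand":0,"tx":0,"ty":0,"tz":0,"spin":0}]'; python3 avg.py
```

```text
time: 14.82
tool_pos: [552.5, 23.6, 153.9]
tcp_rot: [3.141, 0.001, -0.148]
contact_force: [-0.7, 0.5, -1.8]
grip_width: 25.8
finger_force: 30.0
avg F [ 0.38 -0.18 -1.64] sd [0.39 0.6  0.44] P [552.69  23.53 154.19]
time: 15.62
tool_pos: [552.8, 23.5, 146.2]
tcp_rot: [3.142, -0.0, -0.148]
contact_force: [0.5, 0.6, 0.7]
grip_width: 26.1
finger_force: 30.0
avg F [-0.21 -0.41  0.23] sd [0.5  0.37 0.39] P [552.74  23.53 146.32]
time: 16.3
tool_pos: [552.7, 23.5, 144.3]
tcp_rot: [3.142, -0.0, -0.148]
contact_force: [-0.1, 0.2, 0.4]
grip_width: 25.8
finger_force: 30.0
avg F [-0.05  0.17  0.99] sd [0.41 0.58 0.31] P [552.74  23.53 144.25]
```

```bash
python3 -m creep '[{"hand":0,"tx":0,"ty":0,"tz":0.0013,"spin":0},{"hand":0,"tx":0,"ty":0,"tz":0,"spin":0},{"hand":0,"tx":0,"ty":0,"tz":0,"spin":0},{"hand":0,"tx":0,"ty":0,"tz":0,"spin":0}]'; python3 avg.py; python3 avg.py
python3 - <<'E'
from h import *
s=cams.capture("side")
a=cv2.resize(s["color"][225:260,296:331,::-1],(400,400),interpolation=2)
b=cv2.resize(s["color"][210:310,270:370,::-1],(400,400),interpolation=2)
cv2.imwrite("pics/p2.png",np.hstack([a,b]))
p=get_obs()["tool_pos"];print("sleeve end",proj(s,p-[0,0,65.2]),"tip",proj(s,[p[0],p[1],50]))
E
```

```text
time: 17.1
tool_pos: [552.7, 23.5, 142.9]
tcp_rot: [3.142, -0.0, -0.148]
contact_force: [-0.5, 1.1, 2.0]
grip_width: 26.0
finger_force: 30.0
avg F [0.2  0.31 1.35] sd [0.57 0.33 0.58] P [552.73  23.53 142.94]
avg F [ 0.12 -0.28  1.48] sd [0.29 0.35 0.49] P [552.73  23.53 142.91]
sleeve end [315.39391296 238.86374801] tip [315.42272861 248.79830205]
```

View pics/p2.png

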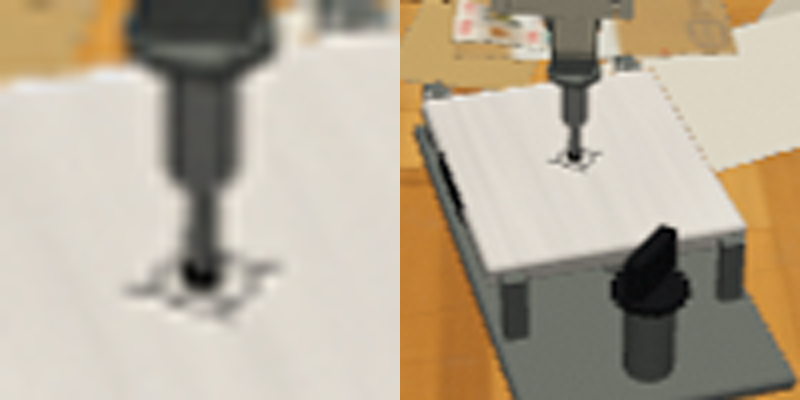

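The foot is centred in the ring: foot at about (201,278) in the crop, ring centre at about (202,279). The push averages 3.0 N, and the plate still looks flush with the posts.

```bash
python3 -c "
from plant import close_job
print(close_job())"
```

```text
the job is handed in; nothing more can be done
None
```

The job is handed in. The scale plate measured level to within about 0.003 rad, and the gauge is held upright with its tip in the ring, pressing at about 3 N. The whole run took about 18 s of the 70 s allowed.

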